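# Tighten the retaining ring of a lathe chuck with its two-pin wrench

### The job

The lathe chuck stands back upwards on its plywood board, and its retaining ring has only been run in by hand. Lift the two-pin wrench out of its grooved wooden block, feel both pins into the two holes of the ring so that the wrench sits flat on it, and with the wrench turn the ring clockwise (seen from above) until it comes up against its stop, pressing and twisting gently and forcing nothing. Then lift the wrench off, set it back upright in the groove of its block and let go, leaving the loose things that lie around where they are.

Things in the scene. Friction and masses are not known exactly. Their poses are not given: they have to be found in the camera images.
- chuck: Lathe chuck: dark steel drum, 113 mm across, 54 mm high, axis upright, bolted in the middle of a plywood board 136 x 136 x 18 mm that is fixed to the bench. Origin: centre of the board's underside, on the chuck's axis; z up, x and y along the board's sides. The drum's rim is 1 mm below the ring's face; in the ring's bore lies a threaded steel bush, 3 mm below the face.
- ring_face (a point): Point on the chuck's axis at the height of the steel retaining ring's upper face, 72 mm above the bench; it does not turn with the ring. Ring: outer diameter 98 mm, bore 50 mm, 10 mm thick. It has two round through holes of 8.5 mm diameter with 0.8 mm chamfers, one on each side of the axis and 38 mm from it, closed by solid metal 10 mm under the face.
- ring (a joint): Turn of the ring on its thread, rad; grows clockwise seen from above. Starts at 0 to 0.08; against its stop at 0.62; drags with 0.22 N m, stays where left, turns back freely. Where the holes point is NOT measured: at the start their line is within 0.46 rad either side of the board's y axis; see or feel it. 5 to 10 N of press and 0.7 N m of twist are plenty; over 40 N between them spoils it.
- wrench: Two-pin wrench: flat steel bar 104 x 28 x 8 mm with round ends; under it two pins, 7 mm thick, 8 mm long, tips chamfered 0.8 mm, 38 mm either side of the middle; on it an upright dark wooden grip 66 mm long (along x), 15 mm thick, 45 mm high. 0.18 to 0.28 kg. Origin: centre of the bar's underside; x along the bar, z up (grip top at z = 53 mm). Same after half a turn. Starts in its block.
- pin_a (a point): Centre of the tip of the pin at +x of the wrench, 38 mm from the middle and 8 mm below the bar's underside.
- pin_b (a point): Centre of the tip of the pin at -x of the wrench, 38 mm from the middle and 8 mm below the bar's underside.
- wrench_block: Light wooden block 150 x 74 x 24 mm, fixed to the bench, with a groove in its top along its x axis, 104 mm long, 13 mm wide and 13 mm deep, closed at both ends. Both pins of the wrench go into the groove and the bar lies on the block's top. Origin: centre of the underside; z up.
- chuck_key: Steel T-shaped chuck key, 87 x 70 x 11 mm, lying on the bench; not to be disturbed. Origin: centre of its underside.
- wax_tin: Low round red tin, 78 mm across and 28 mm high; not to be disturbed. Origin: centre of its underside.
- live_centre: Steel lathe centre with a taper shank, 122 x 37 x 37 mm, lying; not to be disturbed. Origin: centre of its underside.
- drive_centre: Steel four-spur drive centre, 100 x 25 x 25 mm, lying; not to be disturbed. Origin: centre of its underside.
- pencil: Red pencil, 146 mm long, lying; not to be disturbed. Origin: centre of its underside.

How it is judged:
By the outcome, as a careful person would: the job done as asked, in the order asked, and still so for the second after the job is handed in, with the robot touching nothing.
It also fails if it takes over 72 s, if anything falls off the work surface, if the arm or the gripper's body presses on something with over 40 N, if the wrist force passes 120 N, or if a joint passes its speed limit or range.

### The arm

A 6-joint arm with a two-finger parallel gripper is mounted at the origin on a cart in front of the work surface, level with it; the furniture and walls round the work are solid. World frame = base frame: x ahead of the robot, y to its left, z up, the work surface at z = 0. Lengths are in m, angles in rad, forces in N, time in s.
With the tool pointing down it reaches from about 0.35 to 0.775 m from the base axis. Payload 7.3 kg.
Tool frame: the origin (TCP) lies at the centre of the arm's flange, where the gripper is bolted on; the fingertips stand 178 mm ahead of it and the grasp point (between the pads) lies 159 mm ahead of it (tip_extent is the distance from the TCP to the fingertips, in m); z points along the fingers, y is the line along which they close (so a half turn about z gives the same grasp; the last joint's range is limited). The gripper opens to 92 mm and grips with 3 to 60 N. Pads are 19 mm wide; open, the fingers measure 130 mm over their backs; the gripper's body (75 mm by 190 mm) begins 47 mm behind the grasp point.
Start: joints at [1.175, 0.342, 1.524, -0, 1.275, -0.146], TCP at [0.13, 0.509, 0.405] pointing down, gripper open.
Joint ranges: [-2.53, 2.53], [-0.77, 2.02], [0.04, 2.7], [-1, 4.14], [0.28, 2.66], [-3.11, 3.11]. Speed limits (rad/s): [2.57, 2.57, 3.14, 3.14, 3.14, 3.14].

### API

Orientations are given as [roll, pitch, yaw] about the fixed x, y, z axes, in that order (R = Rz(yaw) Ry(pitch) Rx(roll)).
In Python, from cell import * gives the robot as it stands.
- The arm moves only by the tool arm_command, never from a script. Its arguments are lists of equal length, an entry for each row: "xyz": the shift along the world's x, y, z in mm, a list of three; "spin": the turn about the world's z in degrees. In form: {"xyz": [[tx, ty, tz], ...], "spin": [spin, ...]}. A call has 1 to 20 rows; each row shifts and turns the commanded pose from where the row before left it; what a row does not reach is not made up. A row lasts 1/10 s, in which the tool goes at most 50 mm and 8.59 degrees, less where a joint would pass 70% of its speed; a pose out of reach is approached as far as the arm can. A call with a gripper value outside its range is refused whole. "jaw" is the opening, from -1 (shut) to 1 (fully open), set as the call begins (left out, the last holds). The fingers move at their own pace and stop on an object; "squeeze" is the grip in N (left out, the last holds). Time passes only in rows, so rows that do not move let the fingers close. It gives the time, the measured TCP pose, the force, the opening and the grip force at its end, in the units of the state.
- observe(): the state, without advancing time (a new reading comes with each control period).
- read_camera(name): name is "scene" or "top" or "wrist"; returns a dict with "img" (400x640x3 uint8, red, green, blue), "depth" (400x640 float32, m along the optical axis (not along the pixel's ray), 0 where there is no reading), "fx", "fy", "cx", "cy" (pixels), "world_from_camera" (4x4, takes a point from camera to world coordinates). Camera axes: x right, y up, looking along -z (the intrinsics and any distortion apply to the point x, -y, -z); pixel columns grow to the right and rows downward; lengths in m; the calibration is good to about 2 mm. A picture is of the moment at which its call begins.
- hand_in(): hands the job in; it is judged then, once.
The state is a dict: "time": time; "qpos": joint angles; "qvel": joint speeds; "joint_efforts": joint torques, N m; "tool_pos": TCP position; "tool_rot": TCP orientation; "contact_force": force on the tool from outside, world axes, zero at the start; "torque": the same for the moment, N m; "opening": finger opening in m; "grip_force": force on a finger pad.
Only numpy, scipy, OpenCV 4.12 (cv2) and the standard library are available. Lean on these libraries where they do the work, as an engineer would, in place of code of your own. Each camera call takes 0.05 s, during which the arm holds its last target. There are 200 camera calls.

## Working session

There is one attempt and no reset: what is moved stays moved. The work goes in short steps, Python scripts to look and compute and a tool call to move; the robot and the scene stay as the last step left them, time stands still between calls to the robot, and variables do not carry over. Pictures are saved under pics/ and viewed, at most 10 in all, crops included, and the job is handed in when it is done.

Besides the shell and the picture viewer there is one more tool, called after ">>>" as name([rows], argument=value, ...), one row to a line, values as JSON. arm_command: Moves the arm, as the interface text tells. Its arguments: {"type":"object","properties":{"xyz":{"type":"array","items":{"type":"array","items":{"type":"number"}}},"spin":{"type":"array","items":{"type":"number"}},"jaw":{"type":"number"},"squeeze":{"type":"number"}},"required":["xyz","spin"]}

```bash
mkdir -p pics; ls; cat > h.py <<'E'
from cell import *
import numpy as np, cv2
def save(c,name,crop=None,s=1):
    im=c["img"][:,:,::-1]
    if crop: x0,y0,x1,y1=crop; im=im[y0:y1,x0:x1]
    cv2.imwrite("pics/"+name,cv2.resize(im,None,fx=s,fy=s,interpolation=cv2.INTER_CUBIC))
def ray(c,u,v,z):
    M=c["world_from_camera"]; d=M[:3,:3]@np.array([(u-c["cx"])/c["fx"],-(v-c["cy"])/c["fy"],-1]); o=M[:3,3]
    return o+d*(z-o[2])/d[2]
def proj(c,p):
    q=np.linalg.inv(c["world_from_camera"])@np.append(p,1); return c["cx"]+c["fx"]*q[0]/-q[2], c["cy"]-c["fy"]*q[1]/-q[2]
E
python3 - <<'E'
from h import *
import pickle
s=observe(); print({k:np.round(v,3) for k,v in s.items()})
c=read_camera("top"); save(c,"top1.png"); print({k:c[k] for k in c if k not in("img","depth")})
pickle.dump(c,open("top.pkl","wb"))
E
```

```text
pics
{'time': np.float64(0.0), 'qpos': array([ 1.175,  0.343,  1.525,  0.   ,  1.275, -0.146]), 'qvel': array([ 0.001,  0.001,  0.001,  0.001, -0.001, -0.001]), 'joint_efforts': array([ 2.0000e-03, -4.3125e+01, -2.4422e+01,  7.2000e-02,  5.6000e-02,
       -0.0000e+00]), 'tool_pos': array([0.13 , 0.509, 0.404]), 'tool_rot': array([-3.14 , -0.   ,  2.892]), 'contact_force': array([-0.126,  0.175,  1.21 ]), 'torque': array([-0.043, -0.007,  0.024]), 'grip_force': np.float64(0.0), 'opening': np.float64(0.092)}
{'fx': 503.6500897697213, 'fy': 503.6500897697213, 'cx': 326.20321587298446, 'cy': 203.98367244102468, 'world_from_camera': array([[ 6.30811937e-04,  9.94433713e-01, -1.05362197e-01,
         3.59477992e-01],
       [-9.99760831e-01,  2.93042530e-03,  2.16724093e-02,
         9.71769979e-02],
       [ 2.18605305e-02,  1.05323326e-01,  9.94197724e-01,
         1.29999777e+00],
       [ 0.00000000e+00,  0.00000000e+00,  0.00000000e+00,
         1.00000000e+00]])}
```

View pics/top1.png

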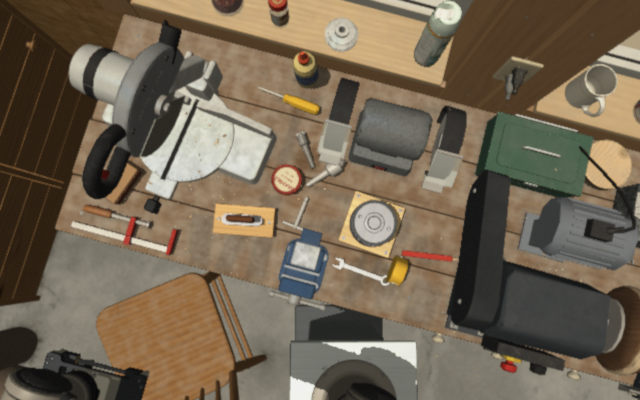

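```bash
python3 - <<'E'
from h import *
import pickle
c=pickle.load(open("top.pkl","rb"))
save(c,"blk.png",(200,195,290,245),8)
save(c,"chk.png",(330,185,415,260),8)
for n,u,v,z in [("blk",244,220,.03),("chk",374,222,.072),("key",298,213,0),("vise",305,262,.0),("tin",287,179,.028)]: print(n,ray(c,u,v,z).round(3))
d=c["depth"]; M=c["world_from_camera"]
v,u=np.mgrid[0:400,0:640]
P=np.stack([(u-c["cx"])/c["fx"]*d,-(v-c["cy"])/c["fy"]*d,-d],-1)@M[:3,:3].T+M[:3,3]
for n,(a,b) in {"grip":(243,219),"board":(350,240),"drum":(374,222),"vise":(310,255),"mug":(399,268),"tip":(90,370),"grinder":(335,120),"belt":(465,300)}.items(): print(n,P[b,a].round(3))
E
```

```text
blk [0.453 0.277 0.03 ]
chk [ 0.446 -0.047  0.072]
key [0.474 0.142 0.   ]
vise [0.348 0.123 0.   ]
tin [0.558 0.169 0.028]
grip [0.452 0.273 0.076]
board [0.403 0.009 0.027]
drum [ 0.446 -0.048  0.063]
vise [0.365 0.109 0.136]
mug [ 0.334 -0.108  0.065]
tip [0.154 0.509 0.341]
grinder [0.659 0.055 0.223]
belt [ 0.277 -0.195  0.312]
```

View pics/blk.png

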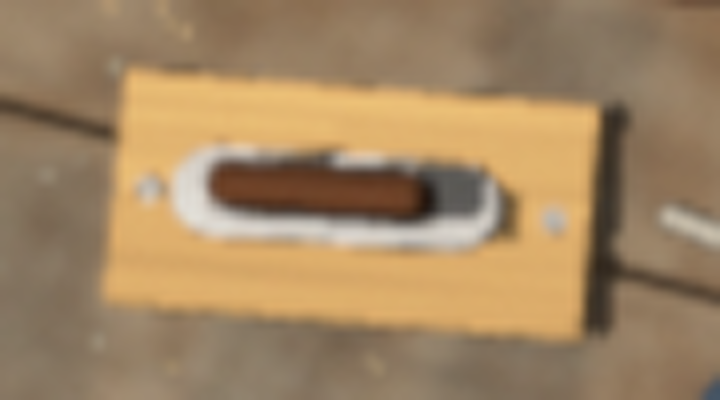

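View pics/chk.png

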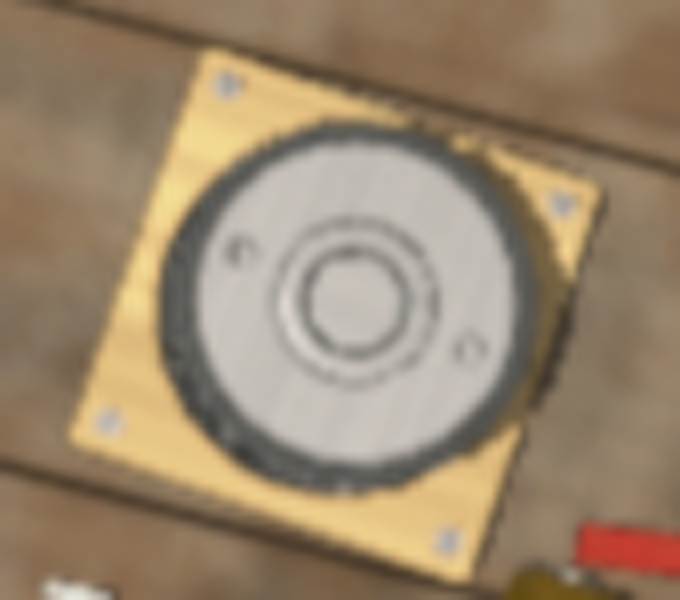

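```bash
python3 - <<'E'
from h import *
import pickle
c=pickle.load(open("top.pkl","rb"))
def P(u,v,z,o): return ray(c,o[0]+(u+.0)/8,o[1]+v/8,z)
B=(200,195);C=(330,185)
ang=lambda d: np.degrees(np.arctan2(d[1],d[0]))
k=[P(u,v,.024,B) for u,v in[(124,68),(602,104),(585,340),(104,300)]]
print("blk",np.mean(k,0).round(4),ang(k[0]-k[1]),ang(k[3]-k[2]))
l,r=P(173,190,.032,B),P(503,214,.032,B); print("bar",(l+r)/2,ang(l-r),np.linalg.norm(l-r))
l,r=P(209,184,.077,B),P(432,200,.077,B); print("grip",(l+r)/2,ang(l-r),np.linalg.norm(l-r))
l,r=P(240,250,.072,C),P(470,347,.072,C); print("ring",(l+r)/2,ang(l-r),np.linalg.norm(l-r))
k=[P(u,v,.018,C) for u,v in[(205,50),(602,185),(470,582),(72,437)]]
print("board",np.mean(k,0),ang(k[0]-k[1]),ang(k[0]-k[3]))
print(P(357,300,.072,C))
E
```

```text
blk [0.4525 0.2768 0.024 ] 85.82560042913249 85.3324805387014
bar [0.45210198 0.2806297  0.032     ] 85.95012371685662 0.10376603077438672
grip [0.45184267 0.27947796 0.077     ] 86.00784354390481 0.06763316956993612
ring [ 0.44485226 -0.04755683  0.072     ] 67.16750031385871 0.07624092882219
board [ 0.44414808 -0.0482905   0.018     ] 71.24806292448403 -19.10978344881783
[ 0.4443842  -0.04818864  0.072     ]
```

>>> arm_command([
  [32,-23,0],
  [32,-23,0],
  [32,-23,0],
  [32,-23,0],
  [32,-23,0],
  [32,-23,0],
  [32,-23,0],
  [32,-23,0],
  [32,-23,0],
  [34,-22,0],
  [0,0,0],
], spin=[-8,-8,-8,-8,-8,-8,-8,-8,-8,-7.7,0])

```text
time: 1.15
tool_pos: [0.455, 0.2771, 0.4039]
tool_rot: [3.141, 0.001, 1.493]
contact_force: [-0.6, 0.2, 0.2]
opening: 0.0919
grip_force: 0.0
```

```bash
python3 - <<'E'
from h import *
import pickle
s=observe(); print(s["tool_pos"],np.degrees(s["tool_rot"]),s["time"])
c=read_camera("wrist"); save(c,"w1.png",None,1.25); print(c["fx"],c["world_from_camera"].round(3))
pickle.dump(c,open("w1.pkl","wb"))
E
```

```text
[0.4549906  0.27711335 0.40390171] [1.79965866e+02 7.33008789e-02 8.55380113e+01] 1.15
320.17479202305276 [[ 0.997  0.074  0.023  0.463]
 [-0.078  0.952  0.297  0.356]
 [ 0.    -0.298  0.955  0.383]
 [ 0.     0.     0.     1.   ]]
```

View pics/w1.png

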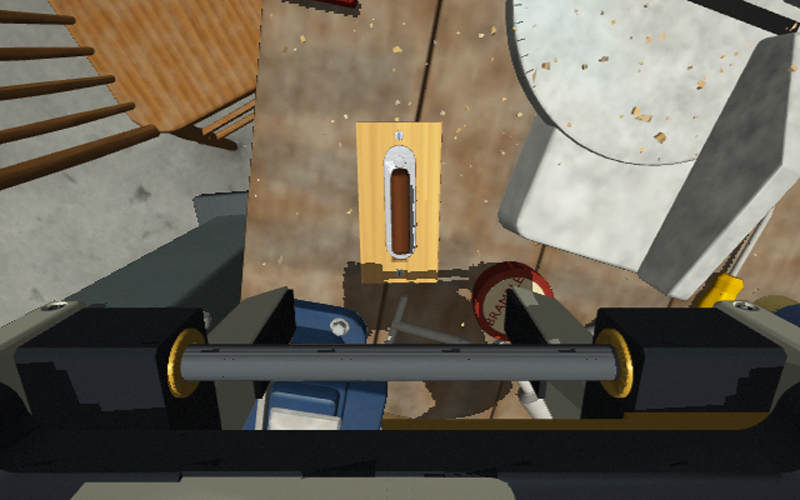

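```bash
python3 - <<'E'
from h import *
import pickle
c=pickle.load(open("w1.pkl","rb"))
for n,a,b,z in[("grip",(401,168),(401,254),.077),("bar",(400,146),(400,262),.032),("blk",(399,122),(399,283),.024),("blkx",(357,200),(441,200),.024)]:
    l,r=[ray(c,u/1.25,v/1.25,z) for u,v in(a,b)]
    print(n,((l+r)/2).round(4),np.degrees(np.arctan2(*(l-r)[1::-1])),np.linalg.norm(l-r))
E
```

```text
grip [0.4587 0.2839 0.077 ] 85.60825339729669 0.06900583830787047
bar [0.4576 0.2787 0.032 ] 85.56561220210959 0.10572684250448051
blk [0.4565 0.2762 0.024 ] 85.52297102680726 0.15001324904540556
blkx [0.457  0.2831 0.024 ] 175.54529226715167 0.07650576696701392
```

>>> arm_command([
  [0,3,-30],
  [0,0,-40],
  [0,0,-40],
  [0,0,-40],
  [0,0,-25],
  [0,0,-12],
  [0,0,0],
], spin=[0,0,0,0,0,0,0])

```text
time: 1.9
tool_pos: [0.4508, 0.2831, 0.2165]
tool_rot: [-3.139, 0.001, 1.502]
contact_force: [-0.7, 0.3, 0.5]
opening: 0.0916
grip_force: 0.0
```

>>> arm_command([
  [0,0,0],
  [0,0,0],
  [0,0,0],
  [0,0,0],
  [0,0,0],
  [0,0,0],
  [0,0,0],
  [0,0,0],
], spin=[0,0,0,0,0,0,0,0], jaw=-1, squeeze=30)

```text
time: 2.7
tool_pos: [0.4518, 0.2827, 0.2177]
tool_rot: [3.142, 0.0, 1.501]
contact_force: [-0.2, 0.2, -0.7]
opening: 0.0322
grip_force: 0.0
```

>>> arm_command([
  [0,0,0],
  [0,0,0],
  [0,0,0],
  [0,0,0],
  [0,0,0],
], spin=[0,0,0,0,0])

```text
time: 3.2
tool_pos: [0.4519, 0.2827, 0.2178]
tool_rot: [3.141, -0.0, 1.501]
contact_force: [1.8, 0.3, -1.7]
opening: 0.0143
grip_force: 30.0
```

```bash
python3 - <<'E'
from h import *
for i in range(4):
    s=observe(); print(s["tool_pos"].round(4),s["tool_rot"].round(4),s["contact_force"].round(1),s["opening"],s["grip_force"])
    c=read_camera("wrist")
save(c,"w2.png",None,1.25)
E
```

```text
[0.4519 0.2827 0.2178] [ 3.1411e+00 -2.0000e-04  1.5007e+00] [ 1.8  0.3 -1.7] 0.014327147490625839 29.996769726276398
[0.4518 0.2827 0.2177] [ 3.1413e+00 -1.0000e-04  1.5008e+00] [ 1.5  0.2 -0.1] 0.014644144090307318 29.996742010116577
[0.4518 0.2828 0.2178] [ 3.1412e+00 -2.0000e-04  1.5008e+00] [ 1.2  0.3 -0.7] 0.014695119990091493 29.996966421604156
[0.4518 0.2827 0.2178] [ 3.1413e+00 -1.0000e-04  1.5007e+00] [ 1.6  0.4 -0.3] 0.014917321922458404 29.997119307518005
```

View pics/w2.png

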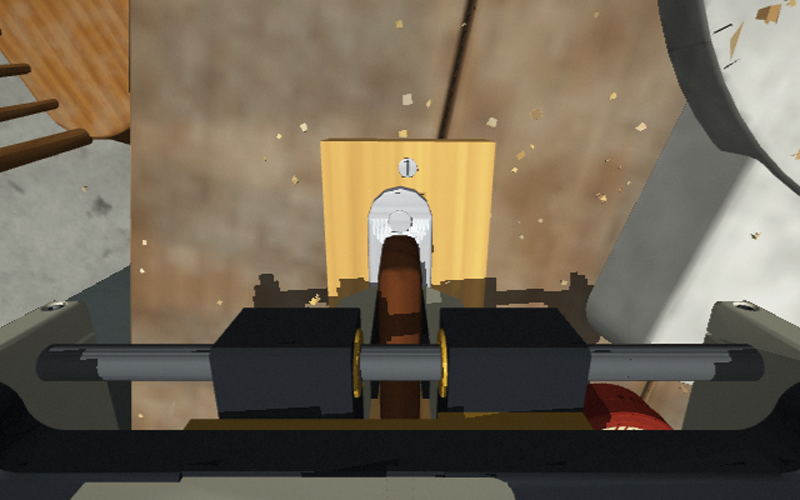

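```bash
python3 - <<'E'
from h import *
import pickle
c=read_camera("wrist"); pickle.dump(c,open("w2.pkl","wb"))
s=observe();p=s["tool_pos"];y=s["tool_rot"][2]
R=np.array([[np.cos(y),np.sin(y)],[-np.sin(y),np.cos(y)]])
for n,u,v,z in[("end",400,187,.032),("stud",400,220,.032),("gripend",402,235,.077),("screw",407,168,.024)]:
    q=ray(c,u/1.25,v/1.25,z); print(n,q.round(4),(R@(q-p)[:2]).round(4))
E
```

```text
end [0.4576 0.3339 0.032 ] [ 0.0514 -0.0022]
stud [0.4566 0.3198 0.032 ] [ 0.0373 -0.0022]
gripend [0.4576 0.3264 0.077 ] [ 0.0439 -0.0028]
screw [0.4611 0.3405 0.024 ] [ 0.0582 -0.0052]
```

>>> arm_command([
  [0,0,5],
  [0,0,15],
  [0,0,30],
  [0,0,40],
  [0,0,40],
  [0,0,40],
  [0,0,10],
  [0,0,0],
], spin=[0,0,0,0,0,0,0,0])

```text
time: 4.25
tool_pos: [0.4515, 0.2827, 0.3988]
tool_rot: [3.14, -0.001, 1.501]
contact_force: [0.4, 0.2, -3.2]
opening: 0.0149
grip_force: 30.0
```

>>> arm_command([
  [-1,-20,0],
  [-1,-32,0],
  [-1,-32,0],
  [-1,-32,0],
  [-1,-32,0],
  [-1,-32,0],
  [-1,-32,0],
  [0,-32,0],
  [0,-32,0],
  [0,-32,0],
  [0,-22,0],
  [0,0,-30],
  [0,0,-40],
  [0,0,-25],
  [0,0,-10],
  [0,0,0],
  [0,0,0],
], spin=[0,-2,-2,-2,-2,-2,-2,-2,-2,-2,-0.8,0,0,0,0,0,0])

```text
time: 5.95
tool_pos: [0.445, -0.0473, 0.2929]
tool_rot: [3.142, -0.0, 1.173]
contact_force: [0.3, -0.6, -3.1]
opening: 0.0144
grip_force: 30.0
```

```bash
python3 - <<'E'
from h import *
import pickle
for n in("wrist","top","scene"):
    c=read_camera(n); pickle.dump(c,open(n+"3.pkl","wb"))
    s=observe(); print(s["time"],s["tool_pos"].round(4),np.degrees(s["tool_rot"]).round(2),s["contact_force"].round(1))
    if n=="wrist": save(c,"w3.png",(160,60,480,300),2.5)
    else:
        u,v=proj(c,np.array([.4445,-.048,.09])); print(n,u,v)
        u,v=int(u),int(v); save(c,n+"3.png",(max(0,u-60),max(0,v-45),u+60,v+45),6)
E
```

```text
6.0 [ 0.4452 -0.0473  0.2935] [ 1.7991e+02 -1.0000e-02  6.7200e+01] [ 0.6 -0.9 -3. ]
6.05 [ 0.4452 -0.0473  0.2937] [ 1.7987e+02 -1.0000e-02  6.7200e+01] [ 0.9 -0.1 -2.3]
top 375.4227854361898 221.93880394468283
6.1 [ 0.4451 -0.0473  0.2938] [ 1.7986e+02 -2.0000e-02  6.7200e+01] [-0.  -0.  -2.7]
scene 365.3980500044528 225.38278029956433
```

View pics/w3.png

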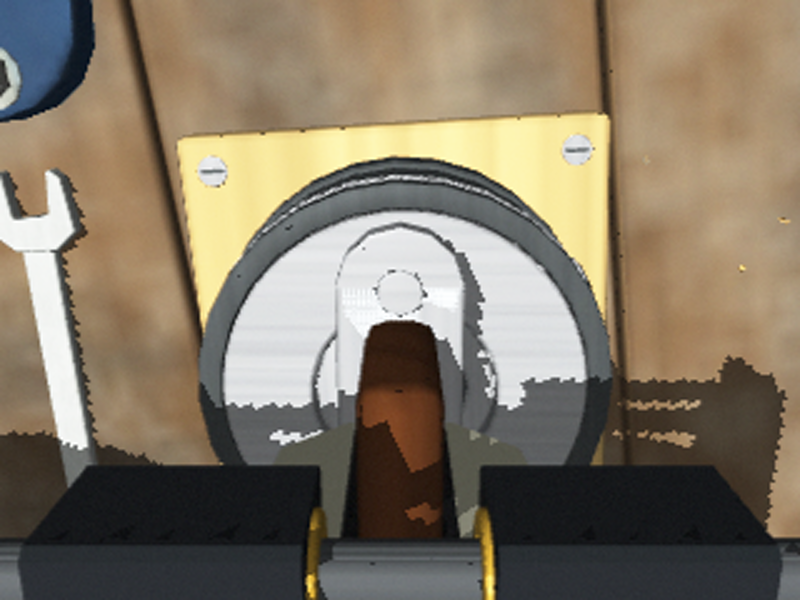

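```bash
cat > rel.py <<'E'
from h import *
from scipy.optimize import least_squares
from scipy.ndimage import map_coordinates, gaussian_filter1d
def edge_circle(c,p,y,cx0,cy0,r0,z,angs,w=.006,sign=0):
    # fit circle of known radius r0 (tool frame m, z world) to edges
    g=cv2.cvtColor(c["img"],cv2.COLOR_RGB2GRAY).astype(float)
    R=np.array([[np.cos(y),-np.sin(y)],[np.sin(y),np.cos(y)]])
    rr=np.arange(r0-w,r0+w,.0001); pts=[]
    for a in np.radians(angs):
        t=np.array([cx0+rr*np.cos(a),cy0+rr*np.sin(a)])
        W=(R@t).T+p[:2]
        uv=np.array([proj(c,[*q,z]) for q in W])
        I=gaussian_filter1d(map_coordinates(g,[uv[:,1],uv[:,0]],order=1),4)
        d=np.gradient(I); d=abs(d) if sign==0 else sign*d
        k=d.argmax(); pts.append([t[0,k],t[1,k]])
    pts=np.array(pts)
    f=lambda q:np.hypot(pts[:,0]-q[0],pts[:,1]-q[1])-q[2]
    s=least_squares(f,[cx0,cy0,r0],loss="soft_l1",f_scale=.0003)
    s2=least_squares(lambda q:f([*q,r0]),[cx0,cy0],loss="soft_l1",f_scale=.0003)
    return s.x.round(5),s2.x.round(5),np.median(abs(f(s.x))).round(5)
E
python3 - <<'E'
from rel import *
import pickle
c=pickle.load(open("wrist3.pkl","rb"))
p=np.array([.4452,-.0473,.2936]);y=np.radians(67.2)
R=np.array([[np.cos(y),np.sin(y)],[-np.sin(y),np.cos(y)]])
T=lambda u,v,z:(R@(ray(c,160+u/2.5,60+v/2.5,z)-p)[:2]).round(4)
print("ring top/left/right",T(400,208,.072),T(221,375,.072),T(588,375,.072))
print("bar end/left/right",T(400,222,.108),T(336,290,.108),T(465,290,.108),"stud",T(400,293,.108))
l,t,r=T(221,375,.072),T(400,208,.072),T(588,375,.072)
x0,y0=0,-.002
for i in range(3):
    o=edge_circle(c,p,y,x0,y0,.049,.072,list(range(-75,-20,3))+list(range(21,76,3)),sign=-1); x0,y0=o[1]
print("ring",o)
print("bar",edge_circle(c,p,y,.038,-.0022,.014,.108,range(-85,86,5),w=.003))
print("bar",edge_circle(c,p,y,.038,-.0022,.014,.108,range(-85,86,5),w=.003,sign=-1))
E
```

```text
ring top/left/right [ 0.0501 -0.0021] [0.0056 0.0455] [ 0.0056 -0.0522]
bar end/left/right [ 0.0526 -0.0021] [0.0381 0.0114] [ 0.0381 -0.0158] stud [ 0.0375 -0.0021]
ring (array([ 0.00126, -0.00319,  0.04825]), array([ 0.00023, -0.00321]), np.float64(5e-05))
bar (array([ 0.03611, -0.00297,  0.0154 ]), array([ 0.03784, -0.003  ]), np.float64(0.00018))
bar (array([ 0.03824, -0.00198,  0.01312]), array([ 0.03715, -0.00194]), np.float64(9e-05))
```

View pics/top3.png

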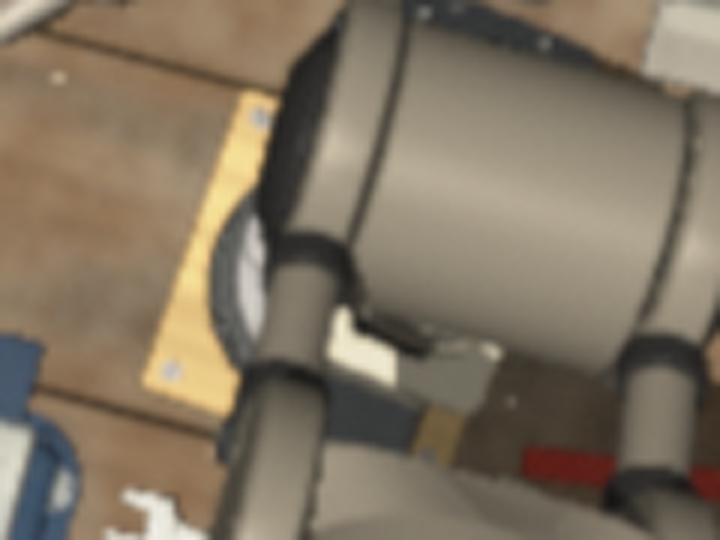

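>>> arm_command([
  [1.5,0.7,-6],
  [0,0,-6],
  [0,0,-3],
  [0,0,-2],
  [0,0,-1],
  [0,0,-1],
  [0,0,0],
], spin=[0,0,0,0,0,0,0])

```text
time: 6.8
tool_pos: [0.4463, -0.0466, 0.2737]
tool_rot: [3.142, 0.0, 1.173]
contact_force: [0.9, -0.0, -2.4]
opening: 0.0151
grip_force: 30.0
```

>>> arm_command([
  [0,0,-0.5],
  [0,0,-0.5],
  [0,0,-0.5],
  [0,0,0],
], spin=[0,0,0,0])

```text
time: 7.2
tool_pos: [0.4462, -0.0466, 0.2722]
tool_rot: [-3.142, 0.0, 1.173]
contact_force: [-0.9, -0.3, -1.4]
opening: 0.0152
grip_force: 30.0
```

>>> arm_command([
  [0,0,-0.5],
  [0,0,-0.5],
  [0,0,0],
], spin=[0,0,0])

```text
time: 7.5
tool_pos: [0.4462, -0.0466, 0.2712]
tool_rot: [3.142, 0.0, 1.173]
contact_force: [-0.5, -0.6, -2.7]
opening: 0.0148
grip_force: 30.0
```

>>> arm_command([
  [0,0,-0.5],
  [0,0,-0.5],
  [0,0,-0.5],
  [0,0,0],
], spin=[0,0,0,0])

```text
time: 7.9
tool_pos: [0.4462, -0.0466, 0.2696]
tool_rot: [-3.141, 0.0, 1.173]
contact_force: [-0.2, -1.0, -2.7]
opening: 0.0153
grip_force: 30.0
```

>>> arm_command([
  [0,0,-0.5],
  [0,0,-0.5],
  [0,0,-0.5],
  [0,0,0],
], spin=[0,0,0,0])

```text
time: 8.3
tool_pos: [0.4462, -0.0466, 0.2682]
tool_rot: [-3.142, 0.0, 1.173]
contact_force: [0.1, -0.7, -2.0]
opening: 0.015
grip_force: 30.0
```

>>> arm_command([
  [0,0,-0.5],
  [0,0,-0.5],
  [0,0,-0.5],
  [0,0,-0.3],
  [0,0,0],
], spin=[0,0,0,0,0])

```text
time: 8.8
tool_pos: [0.4463, -0.0466, 0.2664]
tool_rot: [-3.142, 0.0, 1.173]
contact_force: [0.1, 0.5, -2.4]
opening: 0.0149
grip_force: 30.0
```

>>> arm_command([
  [0,0,-0.3],
  [0,0,-0.3],
  [0,0,0],
], spin=[0,0,0])

```text
time: 9.1
tool_pos: [0.4462, -0.0466, 0.2658]
tool_rot: [-3.142, 0.0, 1.173]
contact_force: [-0.7, -0.2, -2.0]
opening: 0.0145
grip_force: 30.0
```

>>> arm_command([
  [0,0,-0.3],
  [0,0,-0.3],
  [0,0,0],
], spin=[0,0,0])

```text
time: 9.4
tool_pos: [0.4462, -0.0466, 0.2657]
tool_rot: [3.141, -0.0, 1.173]
contact_force: [-2.2, -0.2, 5.3]
opening: 0.015
grip_force: 30.0
```

>>> arm_command([
  [0,0,0],
  [0,0,0],
  [0,0,0],
  [0,0,0],
  [0,0,0],
  [0,0,0],
], spin=[-1,-1,-1,-1,-1,0])

```text
time: 10.0
tool_pos: [0.4465, -0.0467, 0.2657]
tool_rot: [3.14, -0.0, 1.085]
contact_force: [-1.1, -0.8, 6.2]
opening: 0.0146
grip_force: 30.0
```

```bash
cat > st.py <<'E'
from cell import *
import numpy as np
s=observe(); print(s["time"],s["tool_pos"].round(4),np.degrees(s["tool_rot"][2]).round(2),s["contact_force"].round(1),s["torque"].round(2))
E
python3 st.py
```

```text
10.0 [ 0.4465 -0.0467  0.2657] 62.15 [-1.1 -0.8  6.2] [-0.07  0.42  0.08]
```

>>> arm_command([
  [0,0,0],
  [0,0,0],
  [0,0,0],
  [0,0,0],
  [0,0,0],
  [0,0,0],
  [0,0,0],
  [0,0,0],
], spin=[-1.5,-1.5,-1.5,-1.5,-1.5,-1.5,-1,0])

```text
time: 10.8
tool_pos: [0.4465, -0.0467, 0.2657]
tool_rot: [3.14, -0.0, 0.91]
contact_force: [-0.5, -0.4, 5.6]
opening: 0.0146
grip_force: 30.0
```

```bash
python3 st.py
```

```text
10.8 [ 0.4465 -0.0467  0.2657] 52.15 [-0.5 -0.4  5.6] [-0.14  0.36  0.17]
```

>>> arm_command([
  [0,0,0],
  [0,0,0],
  [0,0,0],
  [0,0,0],
  [0,0,0],
  [0,0,0],
  [0,0,0],
  [0,0,0],
  [0,0,0],
], spin=[-1.5,-1.5,-1.5,-1.5,-1.5,-1.5,-1.5,-1.5,0])

```text
time: 11.7
tool_pos: [0.4466, -0.0467, 0.2657]
tool_rot: [3.14, -0.001, 0.701]
contact_force: [-0.9, -0.5, 5.5]
opening: 0.015
grip_force: 30.0
```

```bash
python3 st.py
```

```text
11.7 [ 0.4466 -0.0467  0.2657] 40.14 [-0.9 -0.5  5.5] [-0.16  0.36  0.06]
```

>>> arm_command([
  [0,0,0],
  [0,0,0],
  [0,0,0],
  [0,0,0],
  [0,0,0],
], spin=[-1,-1,-1,-1,0])

```text
time: 12.2
tool_pos: [0.4466, -0.0467, 0.2657]
tool_rot: [3.14, -0.001, 0.631]
contact_force: [-1.1, -0.7, 5.6]
opening: 0.015
grip_force: 30.0
```

```bash
python3 st.py
```

```text
12.2 [ 0.4466 -0.0467  0.2657] 36.15 [-1.1 -0.7  5.6] [-0.18  0.3   0.13]
```

>>> arm_command([
  [0,0,0],
  [0,0,0],
  [0,0,0],
], spin=[-0.7,-0.7,0])

```text
time: 12.5
tool_pos: [0.4466, -0.0468, 0.2657]
tool_rot: [3.14, -0.001, 0.607]
contact_force: [-1.2, 0.2, 5.3]
opening: 0.0147
grip_force: 30.0
```

```bash
python3 st.py
```

```text
12.5 [ 0.4466 -0.0468  0.2657] 34.76 [-1.2  0.2  5.3] [-0.18  0.31  0.21]
```

>>> arm_command([
  [0,0,0],
  [0,0,0],
  [0,0,0],
], spin=[-0.5,-0.5,0])

```text
time: 12.8
tool_pos: [0.4466, -0.0468, 0.2657]
tool_rot: [3.14, -0.001, 0.589]
contact_force: [-0.8, -1.0, 5.8]
opening: 0.0151
grip_force: 30.0
```

```bash
python3 st.py
```

```text
12.8 [ 0.4466 -0.0468  0.2657] 33.77 [-0.8 -1.   5.8] [-0.18  0.33  0.21]
```

>>> arm_command([
  [0,0,0],
  [0,0,0],
  [0,0,0],
], spin=[-0.5,-0.5,0])

```text
time: 13.1
tool_pos: [0.4466, -0.0467, 0.2657]
tool_rot: [3.14, -0.001, 0.573]
contact_force: [-1.4, -0.3, 4.9]
opening: 0.0151
grip_force: 30.2
```

```bash
python3 st.py
```

```text
13.1 [ 0.4466 -0.0467  0.2657] 32.82 [-1.4 -0.3  4.9] [-0.13  0.29  0.55]
```

>>> arm_command([
  [0,0,0],
  [0,0,0],
  [0,0,0],
], spin=[-0.3,0,0])

```text
time: 13.4
tool_pos: [0.4466, -0.0467, 0.2657]
tool_rot: [3.14, -0.001, 0.568]
contact_force: [-0.7, -0.0, 4.5]
opening: 0.0148
grip_force: 30.4
```

```bash
python3 st.py
```

```text
13.4 [ 0.4466 -0.0467  0.2657] 32.55 [-0.7 -0.   4.5] [-0.1   0.26  0.71]
```

>>> arm_command([
  [0,0,0],
  [0,0,0],
  [0,0,0],
  [0,0,0],
  [0,0,0],
], spin=[0.4,0.4,0.4,0.4,0])

```text
time: 13.9
tool_pos: [0.4466, -0.0468, 0.2657]
tool_rot: [3.14, -0.001, 0.594]
contact_force: [-0.5, 0.0, 5.2]
opening: 0.0149
grip_force: 30.0
```

```bash
python3 st.py
```

```text
13.9 [ 0.4466 -0.0468  0.2657] 34.04 [-0.5  0.   5.2] [-0.23  0.3  -0.13]
```

>>> arm_command([
  [0,0,0.5],
  [0,0,1],
  [0,0,1],
  [0,0,1],
  [0,0,0],
], spin=[0,0,0,0,0])

```text
time: 14.4
tool_pos: [0.4463, -0.0467, 0.2687]
tool_rot: [3.141, 0.0, 0.595]
contact_force: [1.3, -2.1, -4.8]
opening: 0.015
grip_force: 30.0
```

```bash
python3 st.py
```

```text
14.4 [ 0.4463 -0.0467  0.2687] 34.09 [ 1.3 -2.1 -4.8] [-0.6  -0.13  0.13]
```

>>> arm_command([
  [0,0,2],
  [0,0,3],
  [0,0,5],
  [0,0,20],
  [0,0,40],
  [0,0,40],
  [0,0,20],
  [0,0,0],
], spin=[0,0,0,0,0,0,0,0])

```text
time: 15.2
tool_pos: [0.4464, -0.0464, 0.4018]
tool_rot: [3.137, -0.004, 0.595]
contact_force: [0.1, -0.6, -3.4]
opening: 0.0149
grip_force: 30.0
```

```bash
python3 st.py
```

```text
15.2 [ 0.4464 -0.0464  0.4018] 34.09 [ 0.1 -0.6 -3.4] [-0.08  0.08  0.06]
```

>>> arm_command([
  [0.5,30,0],
  [0.5,30,0],
  [0.5,30,0],
  [0.5,30,0],
  [0.5,30,0],
  [0.5,30,0],
  [0.5,30,0],
  [0.5,30,0],
  [0.5,30,0],
  [0.5,30,0],
  [0.4,29,0],
  [0,0,-30],
  [0,0,-40],
  [0,0,-40],
  [0,0,-30],
  [0,0,-15],
  [0,0,0],
  [0,0,0],
], spin=[4.8,4.8,4.8,4.8,4.8,4.8,4.8,4.8,4.8,4.8,3.9,0,0,0,0,0,0,0])

```text
time: 17.0
tool_pos: [0.4513, 0.2824, 0.2431]
tool_rot: [-3.14, 0.001, 1.501]
contact_force: [1.2, 1.2, -1.9]
opening: 0.0147
grip_force: 30.0
```

```bash
python3 - <<'E'
from h import *
c=read_camera("top"); save(c,"top4.png",(330,185,415,260),8); 
c=read_camera("wrist"); save(c,"w4.png")
E
python3 st.py
```

```text
17.1 [0.4518 0.2826 0.2445] 85.99 [ 1.4 -0.4 -1.9] [-0.09  0.07 -0.01]
```

View pics/top4.png

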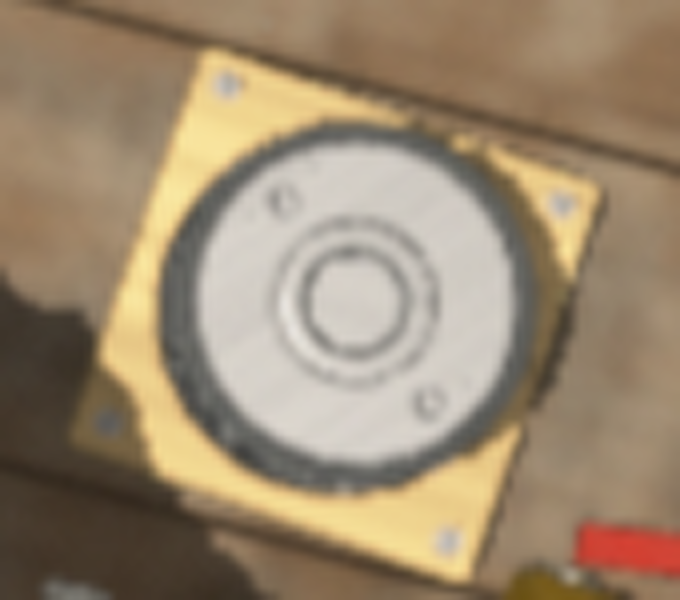

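View pics/w4.png

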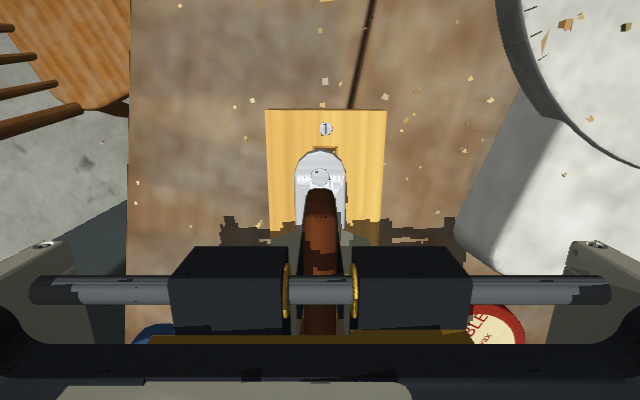

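>>> arm_command([
  [0,0,-5],
  [0,0,-6],
  [0,0,-6],
  [0,0,-4],
  [0,0,-2],
  [0,0,-2],
  [0,0,-1],
  [0,0,0],
], spin=[0,0,0,0,0,0,0,0])

```text
time: 17.9
tool_pos: [0.4517, 0.2824, 0.2178]
tool_rot: [3.141, -0.0, 1.501]
contact_force: [-0.5, 0.0, -2.4]
opening: 0.0152
grip_force: 30.0
```

>>> arm_command([
  [0,0,-0.4],
  [0,0,0],
], spin=[0,0])

```text
time: 18.1
tool_pos: [0.4517, 0.2824, 0.2178]
tool_rot: [3.141, -0.0, 1.501]
contact_force: [-0.4, -1.6, 3.3]
opening: 0.0146
grip_force: 30.0
```

Seated; release, then back off upward.

>>> arm_command([
  [0,0,0],
  [0,0,0],
  [0,0,0],
  [0,0,0],
  [0,0,0],
  [0,0,0],
  [0,0,0],
  [0,0,0],
  [0,0,0],
  [0,0,0],
  [0,0,0],
], spin=[0,0,0,0,0,0,0,0,0,0,0], jaw=1)

```text
time: 19.2
tool_pos: [0.4517, 0.2824, 0.2173]
tool_rot: [3.141, -0.0, 1.501]
contact_force: [-0.4, 0.4, -0.2]
opening: 0.0916
grip_force: 0.0
```

>>> arm_command([
  [0,0,10],
  [0,0,25],
  [0,0,40],
  [0,0,40],
  [0,0,40],
  [0,0,25],
  [0,0,0],
  [0,0,0],
], spin=[0,0,0,0,0,0,0,0])

```text
time: 20.0
tool_pos: [0.4514, 0.2823, 0.398]
tool_rot: [3.14, -0.001, 1.501]
contact_force: [0.3, 0.5, 0.4]
opening: 0.0917
grip_force: 0.0
```

```bash
python3 - <<'E'
from h import *
c=read_camera("wrist"); save(c,"w5.png",None,1.25)
E
python3 st.py
```

```text
20.05 [0.4513 0.2823 0.3969] 85.99 [-0.1  0.1 -0.2] [-0.12  0.12 -0.01]
```

View pics/w5.png

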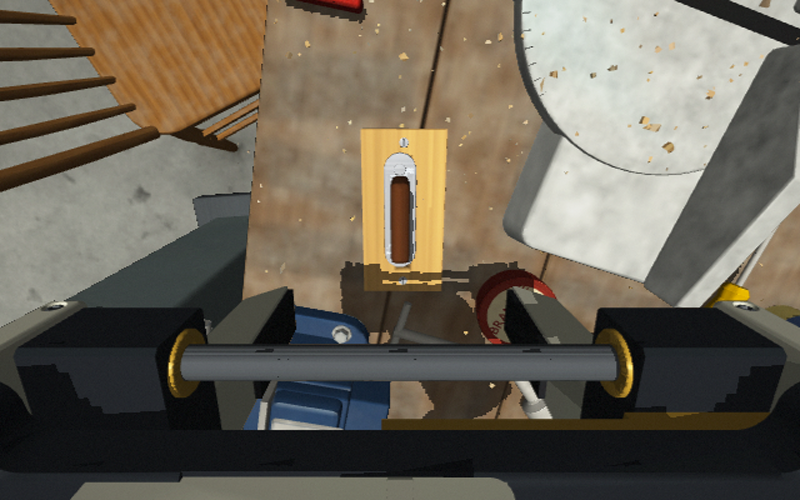

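The wrench sits upright in its block (bar around (400,210)), nothing else moved, and the gripper is clear.

```bash
python3 -c "
from cell import *
print(hand_in())"
```

```text
the job is handed in; nothing more can be done
None
```

The ring is turned clockwise up against its stop (the twist rose to about 0.7 N m there), the wrench is back upright in its block and let go, and the job is handed in at about 20 s.

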